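# Roll two sensor barrels onto the inspection line

### The arm

A 7-joint arm with a two-finger parallel gripper is mounted at the origin on the work surface. World frame = base frame: x ahead of the robot, y to its left, z up, the work surface at z = 0. Lengths are in m, angles in rad, forces in N, time in s.
With the tool pointing down it reaches from about 0.425 to 1.025 m from the base axis. Payload 3.6 kg.
Tool frame: the origin (TCP) lies on the centre line of the jaws, within the pads' length; the fingertips stand ahead of it and the grasp point (between the pads) lies 2 mm behind it (env.tcp_to_tips is the z of the fingertips in the tool frame, in m); z points along the fingers, y is the line along which they close (so a half turn about z gives the same grasp; the last joint's range is limited). The gripper opens to 85 mm and grips with 20 to 120 N. Pads are 22 mm wide; open, the fingers measure 114 mm over their backs; the gripper's body (76 mm by 85 mm) begins 54 mm behind the grasp point. The pads swing forward as they close: fully open they stand 13 mm farther back than shut.
Start: joints at [-0.093, 0.591, 0.048, 1.609, -0.033, 0.943, -0.034], TCP at [0.725, 0, 0.248] pointing down, gripper open.
Joint ranges: [-2.69, 2.69], [-0.47, 2.24], [-1.27, 1.36], [0.19, 2.51], [-1.53, 4.68], [0.08, 2.07], [-3.09, 3.09]. Speed limits (rad/s): [2.57, 2.57, 3.14, 3.14, 3.14, 3.14, 3.14].

### API

Orientations are given as a 3x3 rotation matrix whose columns are the frame's x, y, z axes.
In Python, from workcell import env, eyes gives the robot as it stands.
- The arm moves only by the shell command python3 -m crank 'ROWS'. ROWS is a JSON object of lists of equal length, an entry for each row: "rot": the turn, a rotation vector about the tool's x, y, z in degrees, a list of three; "delta_pos": the shift along the tool's x, y, z in mm, a list of three; "fingers": the finger opening in mm, from 0 to 85.4. In form: {"rot": [[wx, wy, wz], ...], "delta_pos": [[x, y, z], ...], "fingers": [fingers, ...]}. A call has 1 to 20 rows; each row is the pose to reach, as a shift and turn from the pose commanded when the call began, along the tool's axes at that moment; what a row does not reach only later rows make up. A row lasts 1/8 s, in which the tool goes at most 62.5 mm and 10.7 degrees, less where a joint would pass 70% of its speed; a pose out of reach is approached as far as the arm can. A call with a gripper value outside its range is refused whole. The fingers move at their own pace and stop on an object; the grip force is fixed at half the most. Time passes only in rows, so rows that repeat a pose let the fingers close. It gives the time, the measured TCP pose, the force, the opening and the grip force at its end, in the units of the state.
- env.observe(): the state, without advancing time (a new reading comes with each control period).
- eyes.camera(name): name is "scene" or "side" or "wrist"; returns the picture (420x560x3 uint8, red, green, blue); there is no depth.
- eyes.calibration(name): a dict with "fx", "fy", "cx", "cy" (pixels), "R" (3x3) and "t" (3): a world point X has camera coordinates R X + t. Camera axes: x right, y down, z forward; pixel columns grow to the right and rows downward; lengths in m; the calibration is good to about 2 mm. A picture is of the moment at which its call begins: read the wrist's pose just before it. calibration takes no time and is no camera call; for the wrist camera it gives the pose at the moment of the call.
- env.job_done(): hands the job in; it is judged then, once.
The state is a dict: "time": time; "qpos": joint angles; "joint_velocities": joint speeds; "joint_efforts": joint torques, N m; "eef_pos": TCP position; "orientation": TCP orientation; "ft_force": force on the tool from outside, world axes, zero at the start; "torque": the same for the moment, N m; "opening": opening from 0.0 (shut) to 1.0 (fully open); "finger_force": force on a finger pad.
Only numpy, scipy, OpenCV 4.12 (cv2) and the standard library are available. Lean on these libraries where they do the work, as an engineer would, in place of code of your own. Each camera call takes 0.05 s, during which the arm holds its last target. There are 200 camera calls.

### The job

Two aluminium sensor barrels lie on the white inspection plate. Push each one sideways with the fingers so that it rolls over the plate and comes to rest lying along the dark line, centred on it, ready for the inspection camera. Roll them only: do not pick up, lift or slide them, and leave the standing barrel and everything else where it is.

Things in the scene. Friction and masses are not known exactly. Their poses are not given: they have to be found in the camera images.
- plate: fixed white inspection plate, 300 x 360 mm and 8 mm thick, flat on the bench; origin at the centre of its underside, x and y along its 300 mm and 360 mm sides, z up
- line: dark straight line, 6 mm wide and 340 mm long, marked flush on the plate's upper face (no height, no edge to feel); origin at the line's middle on the upper face (8 mm above the bench), y runs along the line, x across it, z up. It is near the plate's middle but not exactly, and a little turned to it
- thick_barrel: smooth aluminium cylinder 44 mm in diameter, 90 mm long, two dark bands, about 0.16 kg, lying on the plate roughly parallel to the line, 60 to 85 mm to one side of it. Origin in the cylinder's middle, 22 mm above the plate; its y axis is the cylinder's axis, about which it turns as it rolls. Slippery (friction about 0.35); rolls freely, and let go at a few cm/s it stops within a few mm
- thin_barrel: smooth aluminium cylinder 32 mm in diameter and 76 mm long with two dark bands, lying on the plate on the other side of the line, beside the other barrel's way (their middles are about 200 mm apart along the line); about 0.08 kg. Origin in the middle of the cylinder, 16 mm above the plate; its own y axis is the cylinder's axis. Which barrel is on the robot's side of the line changes. Rolls in the same way
- standing_barrel: bystander: aluminium cylinder 32 mm in diameter, 60 mm tall, standing on end on the plate between the two barrels' ways, beyond the line; origin at the centre of its foot; loose, leave alone
- clamp_ring: bystander: aluminium ring, 44 mm outside, 14 mm high, lying on the far part of the plate beyond the line; origin at the centre of its underside; loose, leave alone
- connector: bystander: black connector block 24 x 36 mm, 22 mm high, on the near part of the plate; origin at the centre of its underside; loose, leave alone
- screwdriver: bystander: screwdriver lying on the bench left of the plate; loose, leave alone
- board_carrier: bystander: circuit board on a black carrier, 100 x 140 mm, 21 mm high, on the bench right of the plate; origin at the centre of its underside; loose, leave alone
- mouse: bystander: black computer mouse 105 x 62 mm, 32 mm high, on the bench right of the plate; origin at the centre of its underside; loose, leave alone
- spray: bystander: white bottle 54 mm in diameter, 130 mm tall, standing on the bench left of the plate; origin at the centre of its foot; loose, leave alone
Things that resemble listed ones, but are neither listed nor needed, are in the scene too. What is shaped like the thin_barrel but green or pink is not meant.

How it is judged:
By the outcome, as a careful person would: the job done as asked, in the order asked, and still so for the second after the job is handed in, with the robot touching nothing.
It also fails if it takes over 54 s, if anything falls off the work surface, if the arm or the gripper's body presses on something with over 40 N, if the wrist force passes 120 N, or if a joint passes its speed limit or range.

## Working session

There is one attempt and no reset: what is moved stays moved. The work goes in short steps, Python scripts to look and compute and a shell command to move; the robot and the scene stay as the last step left them, time stands still between calls to the robot, and variables do not carry over. Pictures are saved under pics/ and viewed, at most 12 in all, crops included, and the job is handed in when it is done.

```bash
mkdir -p pics; ls
python3 - <<'E'
from workcell import env, eyes
import cv2,numpy as np
s=env.observe();print(s['time'],s['eef_pos'],s['orientation'],s['opening'],env.tcp_to_tips)
for n in ['scene','side','wrist']:
    c=eyes.calibration(n);print(n,c)
    im=eyes.camera(n);np.save(f'pics/{n}0.npy',im);cv2.imwrite(f'pics/{n}0.png',im[:,:,::-1])
E
```

```text
pics
0.0 [ 7.24197023e-01 -2.65511061e-05  2.47125514e-01] [[-9.01685227e-05  9.99997415e-01 -2.27177805e-03]
 [ 9.99999986e-01  8.98489933e-05 -1.40753339e-04]
 [-1.40548858e-04 -2.27179071e-03 -9.99997410e-01]] 1.0024788429978424 0.017
scene {'fx': 429.39551934973554, 'fy': 429.39551934973554, 'cx': 289.41883111333294, 'cy': 209.6232902439443, 'R': array([[ 0.26303565,  0.96465547, -0.0158765 ],
       [ 0.68946572, -0.19945887, -0.69631399],
       [-0.67486981,  0.1722091 , -0.71756168]]), 't': array([-0.11852571, -0.30094014,  1.44642881])}
side {'fx': 420.4196337977398, 'fy': 420.4196337977398, 'cx': 276.9901465223226, 'cy': 202.16100078046458, 'R': array([[-0.89101552, -0.45368269,  0.0162285 ],
       [-0.35732718,  0.67883056, -0.64148762],
       [ 0.28001542, -0.57737431, -0.76696172]]), 't': array([0.43053349, 0.22812614, 0.95674238])}
wrist {'fx': 320.0031252253312, 'fy': 320.0031252253312, 'cx': 278.71118512336943, 'cy': 211.6731160258718, 'R': array([[ 9.99997938e-01,  6.24655223e-04, -1.93220992e-03],
       [ 1.21168205e-03, -9.47109403e-01,  3.20908570e-01],
       [-1.62955697e-03, -3.20910250e-01, -9.47108207e-01]]), 't': array([-0.72449026, -0.04288478,  0.38109879])}
```

View pics/scene0.png

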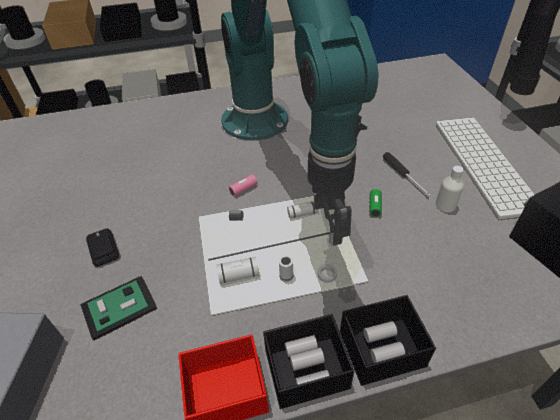

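View pics/wrist0.png

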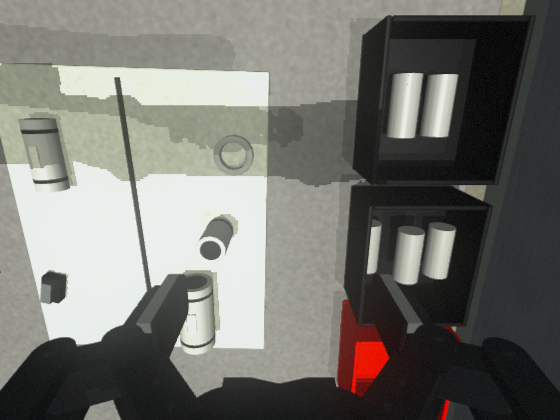

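View pics/side0.png

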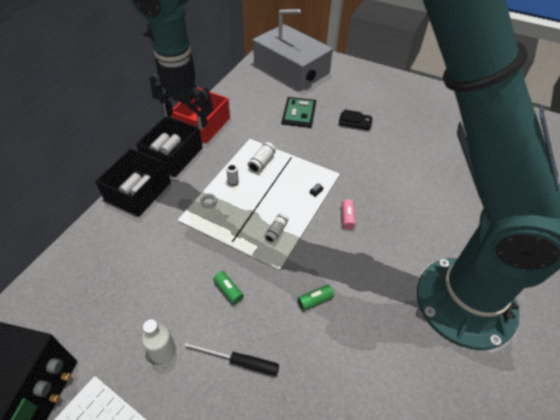

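Thin barrel: wrist (46,155), banded, near side of the line; scene (302,210). Thick barrel: wrist (198,315), scene (238,270), beyond the line. The line runs from wrist (118,80) to (150,290). The standing barrel is at wrist (215,240). The pink and green cylinders and the unbanded ones in the bins aren't meant.

I'll turn the tool 90° to the pushing orientation and look from above, which also serves as the confirming close-up.

```bash
python3 -m crank '{"rot":[[0,0,10],[0,0,20],[0,0,30],[0,0,40],[0,0,50],[0,0,60],[0,0,70],[0,0,80],[0,0,90],[0,0,90],[0,0,90]],"delta_pos":[[-10,-15,-6],[-20,-30,-12],[-30,-45,-18],[-40,-60,-24],[-50,-80,-30],[-60,-100,-36],[-70,-120,-42],[-80,-140,-50],[-80,-140,-50],[-80,-140,-50],[-80,-140,-50]],"fingers":[40,40,40,40,40,40,40,40,40,40,40]}'
python3 - <<'E'
from workcell import env, eyes
import cv2,numpy as np
s=env.observe();print(s['time'],s['eef_pos'],s['orientation'].round(4).tolist())
c=eyes.calibration('wrist');im=eyes.camera('wrist');np.savez('pics/w1.npz',im=im,**c)
print(c)
o=cv2.resize(im[:,:,::-1],(800,600),interpolation=cv2.INTER_CUBIC);cv2.imwrite('pics/w1.png',o)
E
```

```text
time: 1.52
eef_pos: [0.5851, -0.0795, 0.298]
orientation: [[1.0, 0.003, -0.0], [0.003, -1.0, 0.0], [-0.0, -0.0, -1.0]]
ft_force: [0.1, -0.1, 0.3]
opening: 0.467
finger_force: 0.0
1.525 [ 0.58511531 -0.07951591  0.29803234] [[1.0, 0.0033, -0.0004], [0.0033, -1.0, 0.0001], [-0.0004, -0.0001, -1.0]]
{'fx': 320.0031252253312, 'fy': 320.0031252253312, 'cx': 278.71118512336943, 'cy': 211.6731160258718, 'R': array([[ 3.82506237e-03, -9.99992539e-01,  5.38556107e-04],
       [-9.47251339e-01, -3.45072847e-03,  3.20473078e-01],
       [-3.20468829e-01, -1.73597751e-03, -9.47257471e-01]]), 't': array([-0.08239145,  0.49680384,  0.61572893])}
```

View pics/w1.png

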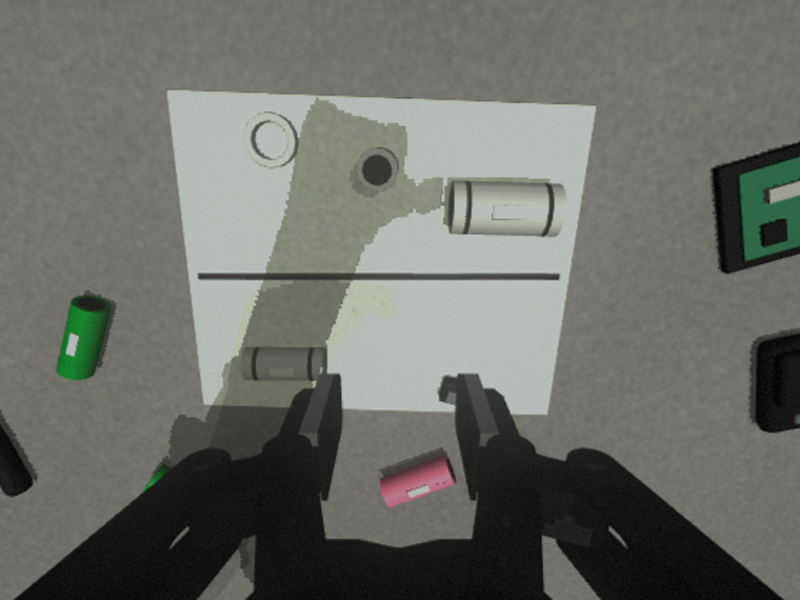

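The view shows the line at (198,276)–(560,277), the thick barrel at (447–565, 178–237) and the thin barrel at (242–326, 345–382). The connector is at (447,390), the standing barrel at (377,168) and the ring at (270,140). Both barrels have bands and match the description.

```bash
cat > h.py <<'E'
import numpy as np,cv2
def cast(c,u,v,z):
    R,t=c['R'],c['t'];C=-R.T@t
    d=R.T@np.array([(u-c['cx'])/c['fx'],(v-c['cy'])/c['fy'],1])
    return C+d*(z-C[2])/d[2]
def darkbox(im,box,thr,minarea=15):
    x0,x1,y0,y1=box;g=cv2.cvtColor(im,cv2.COLOR_RGB2GRAY)[y0:y1,x0:x1]
    n,l,s,_=cv2.connectedComponentsWithStats((g<thr).astype(np.uint8))
    return [(s[i],np.argwhere(l==i)[:,::-1]+[x0,y0]) for i in range(1,n) if s[i,4]>=minarea]
E
python3 - <<'E'
from h import *
c=np.load('pics/w1.npz');im=c['im'];k=.7
g=cv2.cvtColor(im,cv2.COLOR_RGB2GRAY)
def sub(a,b,cc,d):return [int(a*k),int(b*k),int(cc*k),int(d*k)]
def show(name,box,thr,z):
    for s,p in darkbox(im,box,thr):
        m=np.array([p[:,0].mean(),(p[:,1].min()+p[:,1].max())/2]);print(name,s,m,cast(c,*m,z).round(4))
show('thick',sub(440,575,170,245),90,.030)
show('thin',sub(235,330,340,385),60,.024)
for s,p in darkbox(im,sub(190,570,262,290),80,30):
    print('line',s)
    l=cv2.fitLine(p.astype(np.float32),cv2.DIST_HUBER,0,.01,.01).ravel()
    for u in (p[:,0].min(),p[:,0].max()):print(cast(c,u,l[3]+(u-l[2])*l[1]/l[0],.008).round(4))
print(g[236:272:1,[200,220]].T.tolist())
E
```

```text
thick [ 16   9   6  37 106] [327.44339623 145.        ] [ 0.6206 -0.1392  0.03  ]
thick [ 6 10  4 34 99] [315.41414141 144.5       ] [ 0.6212 -0.1246  0.03  ]
thick [ 71  10   9  37 111] [384.28828829 146.        ] [ 0.6197 -0.2084  0.03  ]
thin [12  6  5 23 58] [177.68965517 254.        ] [0.4706 0.059  0.024 ]
thin [51  7  4 22 55] [216.54545455 254.5       ] [0.4701 0.0054 0.024 ]
line [  6   8 252   5 782]
[0.5532 0.1078 0.008 ]
[ 0.5547 -0.2301  0.008 ]
[[110, 108, 107, 103, 107, 111, 112, 79, 79, 84, 88, 89, 88, 92, 94, 98, 96, 98, 97, 100, 98, 98, 103, 104, 105, 106, 101, 90, 85, 82, 95, 107, 107, 108, 109, 110], [112, 111, 112, 112, 111, 114, 113, 78, 76, 83, 88, 91, 92, 94, 96, 97, 98, 99, 100, 100, 101, 98, 96, 94, 96, 93, 92, 91, 86, 83, 116, 173, 160, 158, 127, 89]]
```

```bash
python3 -m crank '{"rot":[[0,0,0],[0,0,0],[0,0,0],[0,0,0],[0,0,0],[0,0,0],[0,0,0],[0,0,0],[0,0,0],[0,0,0]],"delta_pos":[[-40,-30,40],[-80,-60,80],[-120,-90,110],[-153,-111,140],[-153,-111,180],[-153,-111,210],[-153,-111,235],[-153,-111,255],[-153,-111,255],[-153,-111,255]],"fingers":[40,40,40,40,40,40,40,40,40,40]}'
python3 - <<'E'
from workcell import env, eyes
import cv2,numpy as np
print(env.tcp_to_tips,env.observe()['eef_pos'])
c=eyes.calibration('wrist');im=eyes.camera('wrist');np.savez('pics/w2.npz',im=im,**c)
cv2.imwrite('pics/w2.png',im[:,:,::-1])
E
```

```text
time: 2.82
eef_pos: [0.4325, 0.031, 0.0436]
orientation: [[1.0, 0.0, 0.001], [0.0, -1.0, 0.0], [0.001, -0.0, -1.0]]
ft_force: [0.3, 0.1, -0.6]
opening: 0.469
finger_force: 0.0
0.017 [0.43250303 0.03098191 0.04364992]
```

View pics/w2.png

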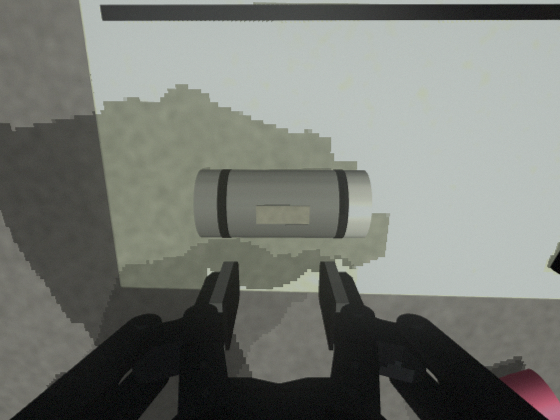

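The thin barrel sits centred ahead of the fingers: bands at columns 224 and 343, rows 169–238. The line is at row 12, and the fingertips at row 262 are just behind the barrel with free space.

Run:
```python
from h import *
c=np.load('pics/w2.npz');im=c['im']
for s,p in darkbox(im,(190,380,160,245),60):
    m=[p[:,0].mean(),(p[:,1].min()+p[:,1].max())/2];print(s,m,cast(c,*m,.024).round(4))
for s,p in darkbox(im,(95,560,0,30),70,100):
    l=cv2.fitLine(p.astype(np.float32),cv2.DIST_HUBER,0,.01,.01).ravel()
    for u in (105,283,555):print('line',cast(c,u,l[3]+(u-l[2])*l[1]/l[0],.008).round(4))
```

```text
[ 27  10  14  68 575] [np.float64(222.46608695652174), np.float64(203.5)] [0.4704 0.0574 0.024 ]
[144  10  14  68 540] [np.float64(342.3314814814815), np.float64(203.5)] [4.705e-01 3.000e-04 2.400e-02]
line [0.5538 0.1072 0.008 ]
line [0.5539 0.0288 0.008 ]
line [ 0.554  -0.0912  0.008 ]
line [0.5534 0.1073 0.008 ]
line [0.5542 0.0288 0.008 ]
line [ 0.5555 -0.0908  0.008 ]
```

```bash
python3 -m crank '{"rot":[[0,0,0],[0,0,0],[0,0,0],[0,0,0],[0,0,0],[0,0,0],[0,0,0],[0,0,0],[0,0,0],[0,0,0],[0,0,0],[0,0,0],[0,0,0],[0,0,0],[0,0,0]],"delta_pos":[[0,0,8],[0,0,15],[0,0,15],[4,0,15],[7,0,15],[9,0,15],[10,0,15],[11,0,15],[12,0,15],[13,0,15],[15,0,15],[18,0,15],[21,0,15],[25,0,15],[29,0,15]],"fingers":[40,40,40,40,40,40,40,40,40,40,40,40,40,40,40]}'
python3 -m crank '{"rot":[[0,0,0],[0,0,0],[0,0,0],[0,0,0],[0,0,0],[0,0,0],[0,0,0],[0,0,0],[0,0,0],[0,0,0],[0,0,0],[0,0,0],[0,0,0],[0,0,0],[0,0,0],[0,0,0],[0,0,0],[0,0,0],[0,0,0],[0,0,0]],"delta_pos":[[4,0,0],[8,0,0],[12,0,0],[16,0,0],[20,0,0],[24,0,0],[28,0,0],[32,0,0],[36,0,0],[40,0,0],[43,0,0],[46,0,0],[48,0,0],[50,0,0],[52,0,0],[53,0,0],[54,0,0],[55,0,0],[55.5,0,0],[56,0,0]],"fingers":[40,40,40,40,40,40,40,40,40,40,40,40,40,40,40,40,40,40,40,40]}'
python3 - <<'E'
from workcell import env, eyes
import cv2,numpy as np
print(env.observe()['eef_pos'])
c=eyes.calibration('wrist');im=eyes.camera('wrist');np.savez('pics/w3.npz',im=im,**c)
cv2.imwrite('pics/w3.png',im[:,:,::-1])
E
```

```text
time: 4.75
eef_pos: [0.4614, 0.031, 0.0283]
orientation: [[1.0, 0.0, 0.0], [0.0, -1.0, -0.0], [0.0, 0.0, -1.0]]
ft_force: [0.6, -0.1, 0.3]
opening: 0.468
finger_force: 0.0
time: 7.25
eef_pos: [0.517, 0.031, 0.0283]
orientation: [[1.0, 0.0, -0.0], [0.0, -1.0, -0.0], [-0.0, 0.0, -1.0]]
ft_force: [0.9, -0.4, 0.3]
opening: 0.469
finger_force: 0.0
[0.51698436 0.0309952  0.02828456]
```

View pics/w3.png

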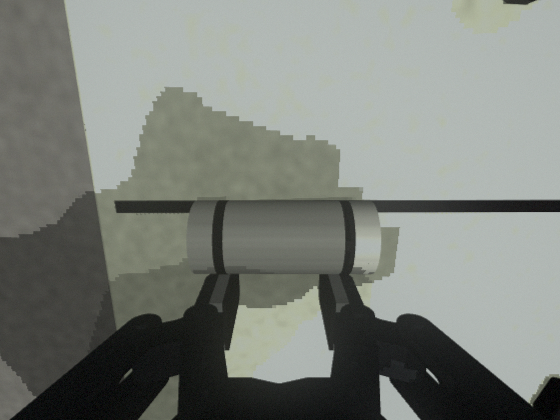

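The barrel (rows 199–274) sits against both fingers and rolls along. The line is at row 206. Next I'll measure what distance is left.

```bash
cat > m.py <<'E'
import sys
from h import *
def meas(f,bands,za,lines,thr=60):
    c=np.load(f);im=c['im']
    for b in bands:
        P=np.vstack([p for s,p in darkbox(im,b,thr,60) ]);m=[P[:,0].mean(),(P[:,1].min()+P[:,1].max())/2]
        print('band',np.ptp(P[:,1]),m,cast(c,*m,za).round(4))
    for b in lines:
        P=np.vstack([p for s,p in darkbox(im,b,70,30)]);m=P.mean(0);print('line',m,cast(c,*m,.008).round(4))
E
python3 -c "
from m import *
meas('pics/w3.npz',[(208,230,193,274),(338,356,193,274)],.024,[(125,185,198,216),(385,550,196,216)])"
```

```text
band 73 [np.float64(218.033426183844), np.float64(236.5)] [0.5444 0.0573 0.024 ]
band 72 [np.float64(348.41617647058825), np.float64(237.0)] [ 5.442e-01 -3.000e-04  2.400e-02]
line [154.5 206.5] [0.5532 0.0902 0.008 ]
line [467.90103317 205.92169657] [ 0.5535 -0.0603  0.008 ]
```

```bash
python3 -m crank '{"rot":[[0,0,0],[0,0,0],[0,0,0],[0,0,0],[0,0,0],[0,0,0],[0,0,0],[0,0,0],[0,0,0],[0,0,0],[0,0,0],[0,0,0],[0,0,0],[0,0,0],[0,0,0],[0,0,0],[0,0,0]],"delta_pos":[[1,0,0],[2,0,0],[3,0,0],[4,0,0],[5,0,0],[6,0,0],[7,0,0],[7.5,0,0],[8,0,0],[8.4,0,0],[8.7,0,0],[8.8,0,0],[8.8,0,0],[7,0,0],[0,0,0],[-10,0,0],[-20,0,0]],"fingers":[40,40,40,40,40,40,40,40,40,40,40,40,40,40,40,40,40]}'
python3 - <<'E'
from workcell import env, eyes
import cv2,numpy as np
c=eyes.calibration('wrist');im=eyes.camera('wrist');np.savez('pics/w4.npz',im=im,**c)
cv2.imwrite('pics/w4.png',im[:,:,::-1])
E
```

```text
time: 9.43
eef_pos: [0.4958, 0.0309, 0.0283]
orientation: [[1.0, 0.0, -0.001], [0.0, -1.0, -0.0], [-0.001, 0.0, -1.0]]
ft_force: [0.5, 0.1, 0.8]
opening: 0.467
finger_force: 0.0
```

View pics/w4.png

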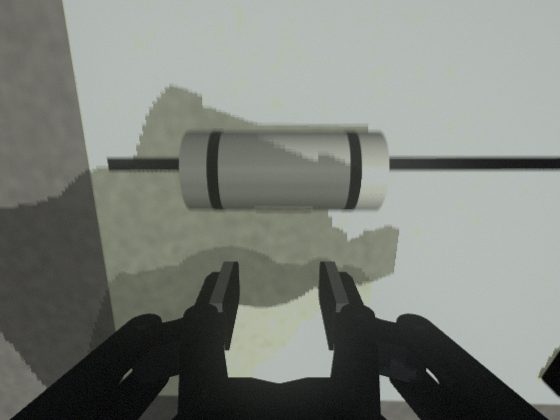

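The barrel is now over the line (rows 128–211, line at row 163), but the picture is blurred by the retreat. I'll lift and measure at rest.

```bash
python3 -m crank '{"rot":[[0,0,0],[0,0,0],[0,0,0],[0,0,0],[0,0,0],[0,0,0]],"delta_pos":[[0,0,-20],[0,0,-60],[0,0,-100],[0,0,-120],[0,0,-120],[0,0,-120]],"fingers":[40,40,40,40,40,40]}'
python3 - <<'E'
from workcell import env, eyes
from h import *
c=eyes.calibration('wrist');im=eyes.camera('wrist');np.savez('pics/w5.npz',im=im,**c)
print(env.observe()['eef_pos'])
for p in [(.554,.0573,.024),(.554,-.0003,.024),(.553,.09,.008),(.5535,-.06,.008),(.554,.0285,.040)]:
    q=c['R']@np.array(p)+c['t'];print(c['fx']*q[0]/q[2]+c['cx'],c['fy']*q[1]/q[2]+c['cy'])
for s,p in darkbox(im,(150,500,100,230),70,20):
    print(s,p[:,0].mean(),(p[:,1].min()+p[:,1].max())/2)
E
```

```text
time: 10.22
eef_pos: [0.4962, 0.0311, 0.1476]
orientation: [[1.0, 0.0, -0.001], [0.0, -1.0, -0.0], [-0.001, 0.0, -1.0]]
ft_force: [0.2, -0.3, 0.2]
opening: 0.468
finger_force: 0.0
[0.49608473 0.03105835 0.14730983]
243.82858027588358 138.21442631610932
319.220847929819 138.2736029711266
205.62717437184756 137.3898805343871
390.32907274365857 136.9063007417732
281.7278905151686 140.56891107236237
[ 93  18   7  43 220] 245.51363636363635 139.0
[164  18   7  43 180] 317.59444444444443 139.0
[231  33 119   8 700] 444.59 136.5
[ 34  34  45   7 312] 205.78846153846155 137.0
[  5 123  23   7 105] 167.9047619047619 226.0
```

The thin barrel's axis is within about 0.3 mm of the line and parallel to it. Next is the thick one, from its far side.

```bash
python3 -m crank '{"rot":[[0,0,0],[0,0,0],[0,0,0],[0,0,0],[0,0,0],[0,0,0],[0,0,0],[0,0,0],[0,0,0],[0,0,0],[0,0,0],[0,0,0],[0,0,0]],"delta_pos":[[20,40,0],[50,80,0],[90,130,0],[130,170,0],[160,200,0],[172,205,0],[172,205,0],[172,205,20],[172,205,50],[172,205,80],[172,205,95],[172,205,100],[172,205,100]],"fingers":[40,40,40,40,40,40,40,40,40,40,40,40,40]}'
python3 - <<'E'
from workcell import env, eyes
import cv2,numpy as np
print(env.observe()['eef_pos'])
c=eyes.calibration('wrist');im=eyes.camera('wrist');np.savez('pics/w6.npz',im=im,**c)
cv2.imwrite('pics/w6.png',im[:,:,::-1])
E
```

```text
time: 11.9
eef_pos: [0.6691, -0.1738, 0.0485]
orientation: [[1.0, 0.0, 0.0], [0.0, -1.0, -0.0], [0.0, 0.0, -1.0]]
ft_force: [0.5, 0.7, -0.2]
opening: 0.467
finger_force: 0.0
[ 0.66905499 -0.17382284  0.04848205]
```

View pics/w6.png

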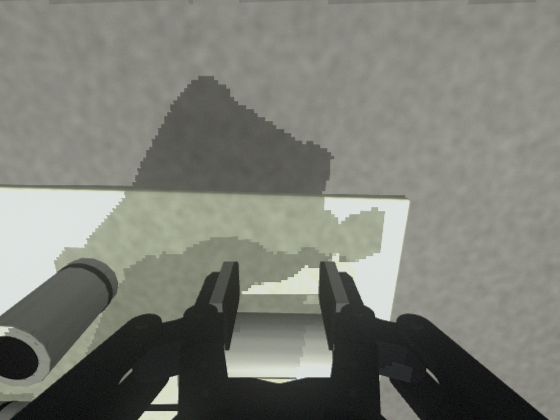

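The fingers are on the far side of the thick barrel (rows 313–380, seen between them). The standing barrel at (60,310) is well clear to the left. I'll descend and push towards the robot, stopping slightly short.

```bash
python3 -m crank '{"rot":[[0,0,0],[0,0,0],[0,0,0],[0,0,0],[0,0,0],[0,0,0],[0,0,0],[0,0,0],[0,0,0],[0,0,0],[0,0,0],[0,0,0],[0,0,0],[0,0,0],[0,0,0],[0,0,0],[0,0,0],[0,0,0]],"delta_pos":[[0,0,9],[0,0,18],[0,0,18],[-6,0,18],[-10,0,18],[-12,0,18],[-13,0,18],[-14,0,18],[-15,0,18],[-16,0,18],[-17,0,18],[-18,0,18],[-20,0,18],[-22,0,18],[-25,0,18],[-28,0,18],[-32,0,18],[-36,0,18]],"fingers":[40,40,40,40,40,40,40,40,40,40,40,40,40,40,40,40,40,40]}'
python3 -m crank '{"rot":[[0,0,0],[0,0,0],[0,0,0],[0,0,0],[0,0,0],[0,0,0],[0,0,0],[0,0,0],[0,0,0],[0,0,0],[0,0,0],[0,0,0],[0,0,0],[0,0,0],[0,0,0],[0,0,0],[0,0,0],[0,0,0],[0,0,0],[0,0,0]],"delta_pos":[[-4,0,0],[-8,0,0],[-12,0,0],[-16,0,0],[-20,0,0],[-24,0,0],[-27,0,0],[-30,0,0],[-32,0,0],[-34,0,0],[-36,0,0],[-38,0,0],[-39,0,0],[-40,0,0],[-41,0,0],[-41.5,0,0],[-42,0,0],[-42.3,0,0],[-42.5,0,0],[-42.5,0,0]],"fingers":[40,40,40,40,40,40,40,40,40,40,40,40,40,40,40,40,40,40,40,40]}'
python3 -m crank '{"rot":[[0,0,0],[0,0,0],[0,0,0],[0,0,0],[0,0,0],[0,0,0],[0,0,0],[0,0,0],[0,0,0],[0,0,0],[0,0,0]],"delta_pos":[[5,0,0],[12,0,0],[15,0,-5],[15,0,-40],[10,0,-90],[-20,0,-140],[-60,0,-170],[-90,0,-190],[-90,0,-190],[-90,0,-190],[-90,0,-190]],"fingers":[40,40,40,40,40,40,40,40,40,40,40]}'
python3 - <<'E'
from workcell import env, eyes
import cv2,numpy as np
print(env.observe()['eef_pos'])
c=eyes.calibration('wrist');im=eyes.camera('wrist');np.savez('pics/w7.npz',im=im,**c)
cv2.imwrite('pics/w7.png',im[:,:,::-1])
E
```

```text
time: 14.2
eef_pos: [0.6326, -0.174, 0.0303]
orientation: [[1.0, -0.0, -0.0], [-0.0, -1.0, -0.0], [-0.0, 0.0, -1.0]]
ft_force: [0.1, -0.8, -0.0]
opening: 0.467
finger_force: 0.0
time: 16.7
eef_pos: [0.5905, -0.174, 0.0303]
orientation: [[1.0, 0.0, -0.0], [0.0, -1.0, -0.0], [-0.0, 0.0, -1.0]]
ft_force: [-0.1, -0.0, 0.2]
opening: 0.466
finger_force: 0.0
time: 18.08
eef_pos: [0.5016, -0.1737, 0.2197]
orientation: [[1.0, 0.001, -0.0], [0.001, -1.0, -0.0], [-0.0, 0.0, -1.0]]
ft_force: [-0.1, -0.5, 0.2]
opening: 0.464
finger_force: 0.0
[ 0.50157995 -0.17365862  0.21972108]
```

View pics/w7.png

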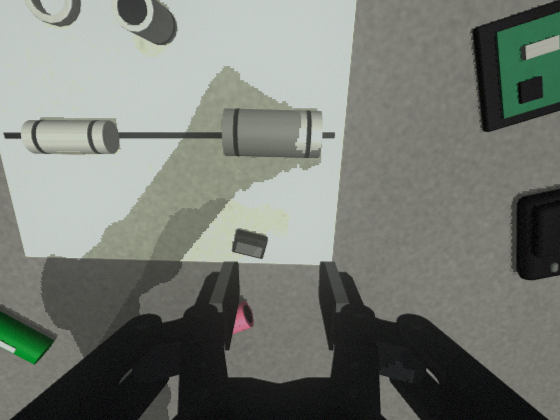

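Both barrels are on the line (rows 130–136). The thick one has bands at columns 236 and 308, rows 109–158. Next is the measurement of what's left.

```bash
python3 -c "
from m import *
c=np.load('pics/w7.npz');im=c['im']
for b,z in [((222,321,100,165),.030),((22,118,112,158),.024),((120,221,125,145),.008),((322,338,128,142),.008),((2,21,128,142),.008)]:
    for s,p in darkbox(im,b,72,20):
        m=[p[:,0].mean(),(p[:,1].min()+p[:,1].max())/2 if z>.01 else p[:,1].mean()];print(s,m,cast(c,*m,z).round(4))"
```

```text
[ 11   9   7  47 176] [np.float64(235.4034090909091), np.float64(132.0)] [ 0.5586 -0.1326  0.03  ]
[ 83  11   6  47 143] [np.float64(308.3286713286713), np.float64(134.0)] [ 0.5569 -0.2027  0.03  ]
[10  9 13 32 96] [np.float64(35.760416666666664), np.float64(136.5)] [0.5535 0.0645 0.024 ]
[66  9 10 32 81] [np.float64(91.01234567901234), np.float64(136.5)] [0.5536 0.0103 0.024 ]
[ 0  9  8  4 22] [np.float64(123.31818181818181), np.float64(135.4090909090909)] [ 0.5532 -0.0141  0.008 ]
[ 48   8  53   5 217] [np.float64(198.1336405529954), np.float64(135.09677419354838)] [ 0.5536 -0.0912  0.008 ]
[ 3  5 16  5 77] [np.float64(12.207792207792208), np.float64(135.03896103896105)] [0.5534 0.1003 0.008 ]
```

The thick barrel's centre is at (0.558, −0.168), 4 mm short of the line. It is also still skewed by about 1.5°, because pushing a freely rolling barrel doesn't turn it. I'll straddle it with open jaws wider than the barrel, nudge it over with one pad, and turn the tool slightly so the pads straighten it, without gripping.

```bash
python3 -m crank '{"rot":[[0,0,-10],[0,0,-20],[0,0,-30],[0,0,-40],[0,0,-50],[0,0,-60],[0,0,-70],[0,0,-80],[0,0,-90],[0,0,-90],[0,0,-90],[0,0,-90],[0,0,-90],[0,0,-90],[0,0,-90]],"delta_pos":[[10,-1,0],[20,-2,0],[30,-4,0],[40,-5,0],[52,-5.5,0],[52,-5.5,0],[52,-5.5,20],[52,-5.5,50],[52,-5.5,80],[52,-5.5,100],[52,-5.5,110],[52,-5.5,110],[52,-5.5,110],[52,-5.5,110],[52,-5.5,110]],"fingers":[66,66,66,66,66,66,66,66,66,66,66,66,66,66,66]}'
python3 - <<'E'
from workcell import env, eyes
import cv2,numpy as np
print(env.observe()['eef_pos'],env.observe()['orientation'].round(4).tolist())
c=eyes.calibration('wrist');im=eyes.camera('wrist');np.savez('pics/w8.npz',im=im,**c)
cv2.imwrite('pics/w8.png',im[:,:,::-1])
E
```

```text
time: 20.0
eef_pos: [0.5529, -0.1686, 0.111]
orientation: [[-0.0, 1.0, 0.001], [1.0, 0.0, -0.0], [-0.0, 0.001, -1.0]]
ft_force: [-0.2, 0.3, 0.8]
opening: 0.773
finger_force: 0.0
[ 0.5529123  -0.16858218  0.11099298] [[-0.0, 1.0, 0.0013], [1.0, 0.0, -0.0004], [-0.0004, 0.0013, -1.0]]
```

View pics/w8.png

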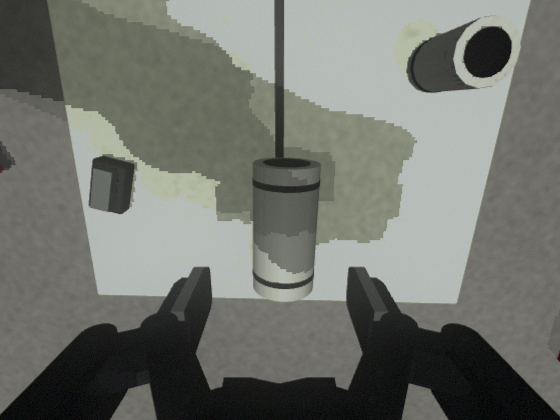

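The barrel lies between the open jaws, with bands at (286,186) and (283,283). The line is at column 279, and the connector (112,185) and standing barrel (460,55) are clear.

```bash
python3 -c "
from m import *
c=np.load('pics/w8.npz');im=c['im']
for b,z,t in [((245,325,176,196),.030,70),((245,325,270,298),.030,70),((265,295,2,150),.008,90)]:
    for s,p in darkbox(im,b,t,40):
        if z>.01:
            m=[(p[:,0].min()+p[:,0].max())/2,p[:,1].mean()];print(s,m,cast(c,*m,z).round(4))
        else:
            l=cv2.fitLine(p.astype(np.float32),cv2.DIST_HUBER,0,.01,.01).ravel()
            for v in (5,100,230):print('line',cast(c,l[2]+(v-l[3])*l[0]/l[1],v,z).round(4))"
```

```text
[  8   3  67  14 465] [np.float64(286.0), np.float64(187.27956989247312)] [ 0.5585 -0.1395  0.03  ]
[  9   3  60  16 258] [np.float64(283.5), np.float64(282.984496124031)] [ 0.5573 -0.2122  0.03  ]
line [ 0.5538 -0.0288  0.008 ]
line [ 0.5539 -0.0844  0.008 ]
line [ 0.5539 -0.179   0.008 ]
```

```bash
python3 -m crank '{"rot":[[0,0,0],[0,0,0],[0,0,0],[0,0,0],[0,0,0],[0,0,0],[0,0,0],[0,0,0],[0,0,0],[0,0,0],[0,0,0],[0,0,0],[0,0,0],[0,0,0],[0,0,0],[0,0,0]],"delta_pos":[[0,1,20],[0,1,45],[0,1,65],[0,1,76],[0,1,81],[0,1,81],[0,1,81],[0,1,81],[0,1,81],[0,1,81],[0,1,81],[0,1,81],[0,1,81],[0,1,81],[0,1,81],[0,1,81]],"fingers":[66,66,66,66,66,62,58,55,53,51,50,49,48,47,46,46]}'
python3 -m crank '{"rot":[[0,0,-0.8],[0,0,-1.6],[0,0,-2.4],[0,0,-3.2],[0,0,-4],[0,0,-4.5],[0,0,-4.8],[0,0,-4.8]],"delta_pos":[[0,0,0],[0,0,0],[0,0,0],[0,0,0],[0,0,0],[0,0,0],[0,0,0],[0,0,0]],"fingers":[46,46,46,46,46,46,46,46]}'
python3 -m crank '{"rot":[[0,0,1],[0,0,2.4],[0,0,4],[0,0,4],[0,0,4],[0,0,4],[0,0,4],[0,0,4],[0,0,4],[0,0,4],[0,0,4],[0,0,4]],"delta_pos":[[0,0,0],[0,0,0],[0,0,0],[0,0,0],[0,0,0],[0,0,0],[0,0,0],[0,0,-25],[0,0,-60],[0,0,-80],[0,0,-81],[0,0,-81]],"fingers":[46,46,46,49,53,58,66,66,66,66,66,66]}'
python3 - <<'E'
from workcell import env, eyes
from m import *
c=eyes.calibration('wrist');im=eyes.camera('wrist');np.savez('pics/w9.npz',im=im,**c)
cv2.imwrite('pics/w9.png',im[:,:,::-1])
for b,z,t in [((235,335,176,196),.030,70),((235,335,270,298),.030,70),((265,295,2,150),.008,90)]:
    for s,p in darkbox(im,b,t,40):
        if z>.01:
            m=[(p[:,0].min()+p[:,0].max())/2,p[:,1].mean()];print(s,m,cast(c,*m,z).round(4))
        else:
            l=cv2.fitLine(p.astype(np.float32),cv2.DIST_HUBER,0,.01,.01).ravel()
            for v in (5,100,230):print('line',cast(c,l[2]+(v-l[3])*l[0]/l[1],v,z).round(4))
E
```

```text
time: 22.05
eef_pos: [0.5535, -0.1685, 0.0293]
orientation: [[-0.0, 1.0, 0.0], [1.0, 0.0, -0.0], [-0.0, 0.0, -1.0]]
ft_force: [-0.3, 0.5, 1.0]
opening: 0.537
finger_force: 0.0
time: 23.05
eef_pos: [0.5535, -0.1685, 0.0293]
orientation: [[-0.084, 0.996, -0.0], [0.996, 0.084, -0.0], [0.0, -0.0, -1.0]]
ft_force: [-0.0, 0.9, -0.3]
opening: 0.538
finger_force: 0.2
time: 24.55
eef_pos: [0.553, -0.1684, 0.1097]
orientation: [[-0.014, 1.0, -0.001], [1.0, 0.014, 0.0], [0.0, -0.001, -1.0]]
ft_force: [0.2, 0.8, 0.8]
opening: 0.772
finger_force: 0.0
[ 12   3  68  15 470] [np.float64(280.5), np.float64(187.95744680851064)] [ 0.5544 -0.1394  0.03  ]
[ 14   4  60  16 246] [np.float64(278.5), np.float64(284.0650406504065)] [ 0.5541 -0.2121  0.03  ]
line [ 0.5537 -0.0288  0.008 ]
line [ 0.5537 -0.0841  0.008 ]
line [ 0.5537 -0.1782  0.008 ]
```

View pics/w9.png

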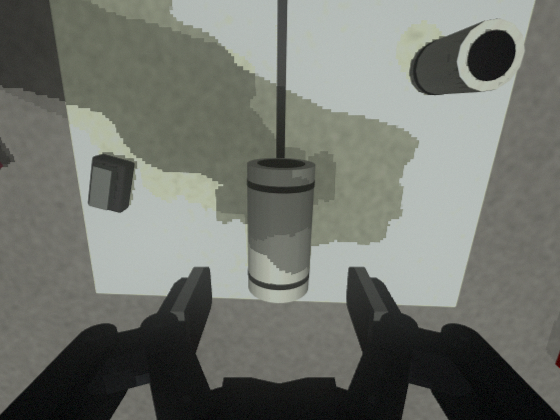

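The thick barrel is now within about 0.5 mm and 0.3° of the line, the bystanders are undisturbed and the jaws are clear above it. I'll rise and hand in.

```bash
python3 -m crank '{"rot":[[0,0,0],[0,0,0],[0,0,0],[0,0,0]],"delta_pos":[[0,0,-30],[0,0,-70],[0,0,-100],[0,0,-100]],"fingers":[66,66,66,66]}'; python3 -c "
from workcell import env
print(env.job_done())"
```

```text
time: 25.1
eef_pos: [0.5547, -0.1688, 0.2115]
orientation: [[-0.014, 1.0, 0.003], [1.0, 0.014, -0.001], [-0.001, 0.003, -1.0]]
ft_force: [0.9, 0.0, 0.1]
opening: 0.773
finger_force: 0.0
the job is handed in; nothing more can be done
None
```

Both barrels lie along the dark line, centred to within about 0.5 mm by the wrist camera; the thick one was straightened by about 1° with light pad contact (a slight turn, not pure rolling), no bystander was touched, and the job was handed in at about 25 s.

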